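# Set the length bench with its longest standard bar

## Robot

A 7-joint arm with a two-finger parallel gripper is mounted at the origin on the work surface. World frame = base frame: x ahead of the robot, y to its left, z up, the work surface at z = 0. Lengths are in m, angles in rad, forces in N, time in s.
With the tool pointing down it reaches from about 0.35 to 0.9 m from the base axis. Payload 8.1 kg.
Tool frame: the origin (TCP) lies midway between the tips of the shut fingers; the grasp point (between the pads) lies 19 mm behind it; z points along the fingers, y is the line along which they close (so a half turn about z gives the same grasp; the last joint's range is limited). The gripper opens to 92 mm and grips with 3 to 60 N. Pads are 19 mm wide; open, the fingers measure 130 mm over their backs; the gripper's body (75 mm by 190 mm) begins 47 mm behind the grasp point.
Start: joints at [-1.452, 0.434, 0.025, 1.573, -0.012, 1.134, -0.075], TCP at [0.138, 0.61, 0.188] pointing down, gripper open.
Joint ranges: [-2.62, 2.62], [-0.44, 2.09], [-1.27, 1.32], [0.08, 2.57], [-1.32, 4.46], [0.12, 2], [-2.74, 2.74]. Speed limits (rad/s): [2.22, 2.22, 3.01, 3.01, 3.14, 3.14, 3.14].

## Interface

Orientations are given as a rotation vector (axis times angle).
In Python, from cell import observe, cams, job gives the robot as it stands. The module is installed in compiled form; this text tells all that it offers.
- The arm moves only by the tool step_arm, never from a script. Its argument "steps" is a list of rows, each a list of 6 numbers: the shift along the world's x, y, z in mm, then the turn, a rotation vector about the world's x, y, z in rad. In form: [[dx, dy, dz, rx, ry, rz], ...]. A call has 1 to 20 rows; each row shifts and turns the commanded pose from where the row before left it; what a row does not reach is not made up. A row lasts 1/12 s, in which the tool goes at most 41.7 mm and 7.16 degrees, less where a joint would pass 70% of its speed; a pose out of reach is approached as far as the arm can. A call with a gripper value outside its range is refused whole. "gripper" is the opening, from 0 (shut) to 1 (fully open), set as the call begins (left out, the last holds). The fingers move at their own pace and stop on an object; "force" is the grip in N (left out, the last holds). Time passes only in rows, so rows that do not move let the fingers close. It gives the time, the measured TCP pose, the force, the opening and the grip force at its end, in the units of the state.
- observe(): the state, without advancing time (a new reading comes with each control period).
- cams.get_image(name): name is "scene" or "side" or "wrist"; returns the picture (420x560x3 uint8, red, green, blue); there is no depth.
- cams.get_calibration(name): a dict with "fov_y" (degrees; the focal length in pixels is half the picture's height over the tangent of half this angle, whatever the lens; pixels are square), "cx", "cy" (the principal point, pixels), "dist_coeffs" ([k1, k2, p1, p2, k3] as OpenCV has them; the pictures are not rectified), "world_to_cam" (4x4, takes a point from world to camera coordinates). Camera axes: x right, y up, looking along -z (the intrinsics and any distortion apply to the point x, -y, -z); pixel columns grow to the right and rows downward; lengths in m; the calibration is good to about 2 mm. A picture is of the moment at which its call begins: read the wrist's pose just before it. get_calibration takes no time and is no camera call; for the wrist camera it gives the pose at the moment of the call.
- job.sign_off(): hands the job in; it is judged then, once.
The state is a dict: "clock": time; "joints": joint angles; "dq": joint speeds; "joint_efforts": joint torques, N m; "position": TCP position; "ee_rot": TCP orientation; "force": force on the tool from outside, world axes, zero at the start; "ft_torque": the same for the moment, N m; "width": opening from 0.0 (shut) to 1.0 (fully open); "gripper_force": force on a finger pad.
Only numpy, scipy, OpenCV 4.12 (cv2) and the standard library are available. Lean on these libraries where they do the work, as an engineer would, in place of code of your own. Each camera call takes 0.05 s, during which the arm holds its last target. There are 200 camera calls.

## Task

Take the longest of the three steel bars from the sloping wooden rack, hold it level over the two forks of the measuring bench, between the two anvils, and push it down past the sprung jaw until it sits fully home in both forks with the jaw closed over it. Then slide the tailstock up by its post until the bar is held between both anvils with no gap left at either end, and after that press the white zero button on the readout right down and let go. Leave the two shorter bars in the rack and do not disturb the other things on the table.

Things in the scene. Friction and masses are not known exactly. Their poses are not given: they have to be found in the camera images.
- rack: Fixed wooden rack 160 x 240 mm, 115 mm high, origin in its underside. Holds a bar in each of three places 65 mm apart along its y, in varying order. Bars rise to rack +x at 35 degrees; lower end centre at rack x -72, z 34 mm, against a stop board. V saddles touch a bar 9-19 and 115-125 mm from its lower end; between them it is free, with 24 mm or more of air below it.
- long_bar: The longest (0.53 kg) of three plain round steel bars lying side by side in the sloping rack, 180 mm long, 22 mm in diameter. Origin: centre of its lower end face; its x axis runs along the bar's axis, up the slope.
- long_bar_mid (a point): Middle of the longest bar, on its axis, 90 mm from either end; axes as the bar's.
- middle_bar: The middle one (0.44 kg) of three plain round steel bars lying side by side in the sloping rack, 150 mm long, 22 mm in diameter. Origin: centre of its lower end face; its x axis runs along the bar's axis, up the slope.
- short_bar: The shortest (0.38 kg) of three plain round steel bars lying side by side in the sloping rack, 130 mm long, 22 mm in diameter. Origin: centre of its lower end face; its x axis runs along the bar's axis, up the slope.
- bench: Fixed grey measuring bench, base plate 100 (x) x 400 (y) x 20 mm, y from -235 to +165; origin at table height under the clip's middle. A seated bar lies level along bench y. At +y the headstock: block y 112 to 160 mm, 115 mm high; the end of its round anvil (14 mm) is at y +90, z 80 mm, facing -y.
- clip_seat (a point): Axis of a fully seated bar midway between the two forks, 80 mm above the table; axes as the bench's. Forks at y -52 and +52 mm, 16 mm thick: V seat, fixed wall with inner face at x -13 mm, flared lip up to 36 mm above this point; entry straight down. Between the forks 88 mm is open for fingers; below it only the jaw's 8 mm pivot rod, 30 mm under this point, and the base plate 60 mm under.
- jaw (a joint): Sprung jaw on the clip's +x side, two arms at clip y -64 and +64 mm, 8 mm thick. Rad: 0 closed, positive swings away to +x. Closed, its noses overhang the seat to x +3 mm, 13 to 18 mm above the seat axis, with a steep ramp rising to 42 mm above it. A bar pushed down opens it to about 0.18, then it springs shut over the bar. Takes 10 to 20 N, bar's weight included.
- tailstock (a joint): Position of the sliding tailstock, m along bench +y: 0 fully back, starts at 0 to 0.02, travel ends at 0.09. The end of its anvil is at bench y = -145 mm + this value, z 80 mm; 0.055 leaves exactly 180 mm between the anvils. Slides with about 3 N and stays where left. It can push a seated bar along its seat.
- tail_post (a point): Point on the tailstock's upright round post (16 mm diameter, 46 mm high), 30 mm above the aluminium block on which it stands and 16 mm below its top; 135 mm above the table, at bench y = -190 mm + the joint value. Block 80 (x) x 50 (y) mm.
- readout: Fixed grey readout box 80 x 130 x 40 mm with a dark display. Origin: centre of its underside. The button is on top, 42 mm to its +y.
- zero_top (a point): Centre of the top of the white round zero button, 28 mm in diameter, pressed straight down.
- zero (a joint): Travel of the zero button in m, 0 up, 0.006 fully down (about 5 N); springs back.
- drink_bottle: Bystander: blue plastic bottle, 64 mm diameter, 190 mm high; origin under its centre.
- beaker: Bystander: glass cup, 68 mm diameter, 85 mm high; origin under its centre.
- screwdriver: Bystander: screwdriver lying on the table, about 200 mm long along its x.
- weight: Bystander: brass weight, 52 mm diameter, 70 mm high; origin under its centre.
- carton: Bystander: cardboard box 110 x 80 x 60 mm; origin under its centre.
- jar: Bystander: amber jar, 60 mm diameter, 80 mm high; origin under its centre.
- mug: Bystander: white mug, 80 mm diameter, 90 mm high; origin under its centre.
Not all that is in view belongs to the job. What is shaped like the long_bar but red is not meant.

How it is judged:
On the way, in this order (a step that is already met when the one before it is completed fails the run):
1. the longest bar sits home in both forks with the jaw closed over it (x of long_bar_mid in the frame of clip_seat between -0.003 and 0.003 m and z of long_bar_mid in the frame of clip_seat between -0.003 and 0.003 m and y of long_bar_mid in the frame of clip_seat between -0.04 and 0.006 m and angle between the x axis of long_bar and the y axis of bench, either way round below 0.06 rad and value of joint jaw below 0.06 rad), for 0.2 s.
2. the tailstock is closed up so that the bar is held between both anvils (all of step 1 and value of joint tailstock between 0.0525 and 0.058 m), for 0.2 s.
3. the zero button is pressed down (all of step 1 and value of joint tailstock above 0.0525 m and value of joint zero above 0.0045 m), for 0.05 s.
At the end, for the whole second after the job is handed in: Longest bar at rest in both forks (within 3 mm of the seat axis, 0.06 rad of its direction), jaw closed over it (under 0.06 rad), tailstock at 0.0525 to 0.058 (at most 2.5 mm play between anvils and bar), zero button pressed at least 4.5 mm after that and up again (all of step 2 and value of joint zero below 0.002 m and linear speed of long_bar below 0.01 m/s); the robot touches nothing.
It fails at once if a shorter bar is moved more than 15 mm from its place in the rack (distance of any of middle_bar, short_bar from where it was at the start of the episode above 0.015 m).
It fails at once if a bystander is moved more than 30 mm (distance of any of drink_bottle, beaker, screwdriver, weight, carton, jar, mug from where it was at the start of the episode above 0.03 m).
It also fails if it takes over 58 s, if anything falls off the work surface, if the arm or the gripper's body presses on something with over 40 N, if the wrist force passes 120 N, or if a joint passes its speed limit or range.

## Working session

There is one attempt and no reset: what is moved stays moved. The work goes in short steps, Python scripts to look and compute and a tool call to move; the robot and the scene stay as the last step left them, time stands still between calls to the robot, and variables do not carry over. Pictures are saved under pics/ and viewed, at most 10 in all, crops included, and the job is handed in when it is done.

Besides the shell and the picture viewer there is one more tool, called as name(argument=value, ...), one argument or row to a line, values as JSON. step_arm: Moves the arm, as the interface text tells. Its arguments: {"type":"object","properties":{"steps":{"type":"array","items":{"type":"array","items":{"type":"number"}}},"gripper":{"type":"number"},"force":{"type":"number"}},"required":["steps"]}

```bash
mkdir -p pics
cat > h.py <<'E'
import numpy as np, cv2
from cell import observe, cams, job
def K(c):
    f=210/np.tan(np.radians(c['fov_y'])/2)
    return np.array([[f,0,c['cx']],[0,f,c['cy']],[0,0,1.]]), np.array(c['dist_coeffs'],float)
F=np.diag([1,-1,-1.])
def ray(c,uv):
    k,d=K(c); p=cv2.undistortPoints(np.array(uv,float).reshape(-1,1,2),k,d).reshape(-1,2)
    T=np.array(c['world_to_cam']); R=T[:3,:3]; o=-R.T@T[:3,3]
    v=np.c_[p,np.ones(len(p))]@F@R
    return o, v/np.linalg.norm(v,axis=1)[:,None]
def onz(c,uv,z):
    o,v=ray(c,uv); return o+v*((z-o[2])/v[:,2])[:,None]
def proj(c,P):
    k,d=K(c); T=np.array(c['world_to_cam']); q=(np.atleast_2d(P)@T[:3,:3].T+T[:3,3])@F
    return cv2.projectPoints(q,np.zeros(3),np.zeros(3),k,d)[0].reshape(-1,2)
def tri(c1,a,c2,b):
    out=[]
    for x,y in zip(a,b):
        o1,v1=ray(c1,[x]);o2,v2=ray(c2,[y]);A=np.c_[v1[0],-v2[0]]
        s=np.linalg.lstsq(A,o2-o1,rcond=None)[0];p=o1+s[0]*v1[0];q=o2+s[1]*v2[0]
        out.append(np.r_[(p+q)/2,np.linalg.norm(p-q)])
    return np.array(out)
def snap(n,f):
    im=cams.get_image(n)[...,::-1].copy(); cv2.imwrite(f'pics/{f}.png',im); return im
E
python3 - <<'E'
from h import *
np.set_printoptions(precision=4,suppress=True)
for n in('scene','side','wrist'):
    snap(n,n+'0'); c=cams.get_calibration(n); T=np.array(c['world_to_cam'])
    print(n,c['fov_y'],c['cx'],c['cy'],c['dist_coeffs'],-T[:3,:3].T@T[:3,3],-T[2,:3])
print(observe())
E
```

```text
scene 57.563712001518525 283.4768524705936 202.73535669837946 [-0.0662  0.      0.      0.      0.    ] [0.9754 0.7887 0.897 ] [-0.415  -0.6172 -0.6684]
side 50.15635927192333 274.48476009983875 219.5131838504369 [-0.036  0.     0.     0.     0.   ] [-0.2015 -0.6329  0.998 ] [ 0.5234  0.5267 -0.6698]
wrist 71.2092654760443 276.25929357184424 211.95549544209243 [0.007 0.    0.    0.    0.   ] [0.0604 0.627  0.3847] [ 0.2849 -0.0658 -0.9563]
{'clock': 0.15, 'joints': array([-1.4516,  0.435 ,  0.025 ,  1.5739, -0.0116,  1.134 , -0.0751]), 'dq': array([ 0.0012, -0.0015,  0.0007, -0.0017, -0.0023, -0.0007,  0.0007]), 'joint_efforts': array([  0.002 , -66.8255,   0.9861, -31.4692,  -0.0605,   0.0394,
         0.    ]), 'position': array([0.1375, 0.6093, 0.1876]), 'ee_rot': array([-0.3478, -3.1223,  0.0019]), 'force': array([-0.337 , -0.5906,  0.7602]), 'ft_torque': array([ 0.018 ,  0.028 , -0.0727]), 'gripper_force': 0.0, 'width': 0.9992287529062016}
```

View pics/scene0.png

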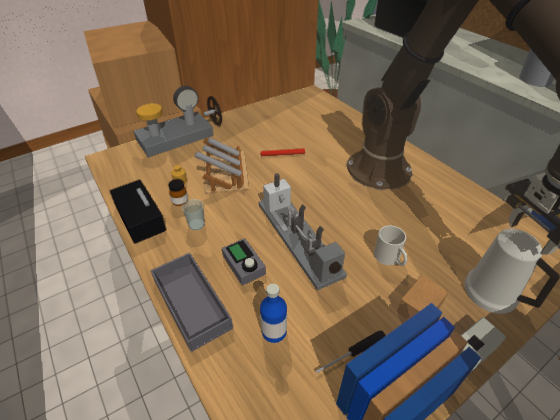

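View pics/side0.png

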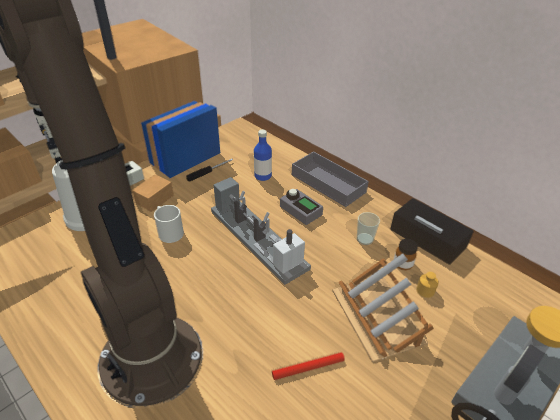

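The scene view shows the rack with three grey bars around (222,160) and the bench from (275,190) to (340,270). The zero button is at (250,264), and a red decoy bar is at (283,152). In the side view the rack is near (388,305), the bench runs (225,190) to (290,260), the button is at (292,194) and the red bar at (308,366). Next I'll enlarge the bars and bench.

Run:
```python
import cv2,numpy as np
a=cv2.imread('pics/scene0.png');b=cv2.imread('pics/side0.png')
def crop(im,x,y,w,h,s,f):
    o=cv2.resize(im[y:y+h,x:x+w],None,fx=s,fy=s,interpolation=cv2.INTER_CUBIC)
    for u in range((x+9)//10*10,x+w,10): cv2.putText(o,str(u),((u-x)*s,8),0,.3,(0,0,255),1); cv2.line(o,((u-x)*s,9),((u-x)*s,14),(0,0,255),1)
    for v in range((y+9)//10*10,y+h,10): cv2.putText(o,str(v),(0,(v-y)*s+3),0,.3,(0,0,255),1); cv2.line(o,(20,(v-y)*s),(26,(v-y)*s),(0,0,255),1)
    return o
A=crop(a,185,130,70,70,8,'');B=crop(b,330,240,110,120,5,'')
o=np.zeros((600,800,3),np.uint8)
A=crop(a,188,132,64,66,6,'');B=crop(b,332,245,102,114,4,'')
o[:A.shape[0],:A.shape[1]]=A;o[:B.shape[0],386:386+B.shape[1]]=B
cv2.imwrite('pics/c1.png',o)
o=np.zeros((600,800,3),np.uint8)
A=crop(a,220,170,130,120,4,'')
B=crop(b,205,170,125,112,3,'')
o[:A.shape[0],:A.shape[1]]=A
A=crop(a,255,170,95,118,4,'');B=crop(b,205,170,105,112,4,'')
o[:]=0;o[:A.shape[0],:A.shape[1]]=A;o[:B.shape[0],382:382+B.shape[1]][:, :418]=B[:, :418]
cv2.imwrite('pics/c2.png',o)
```

```text
(no output)
```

View pics/c1.png

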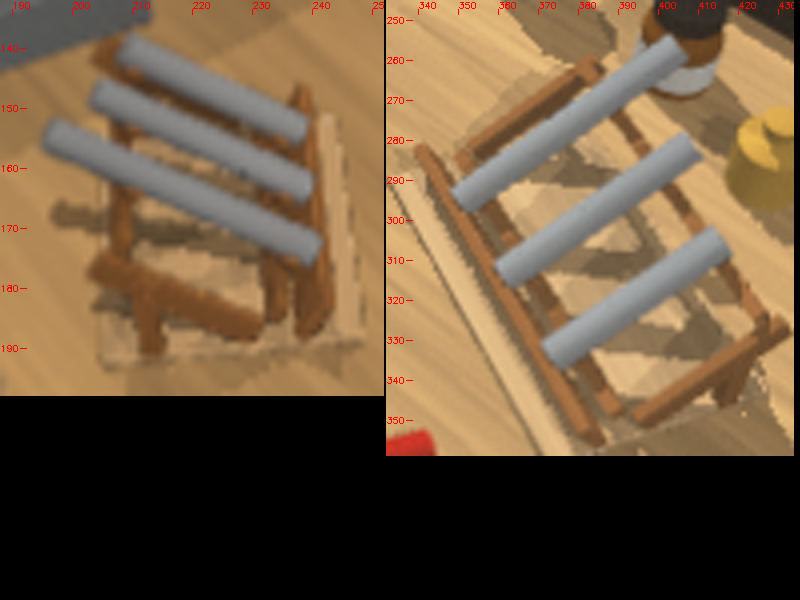

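View pics/c2.png

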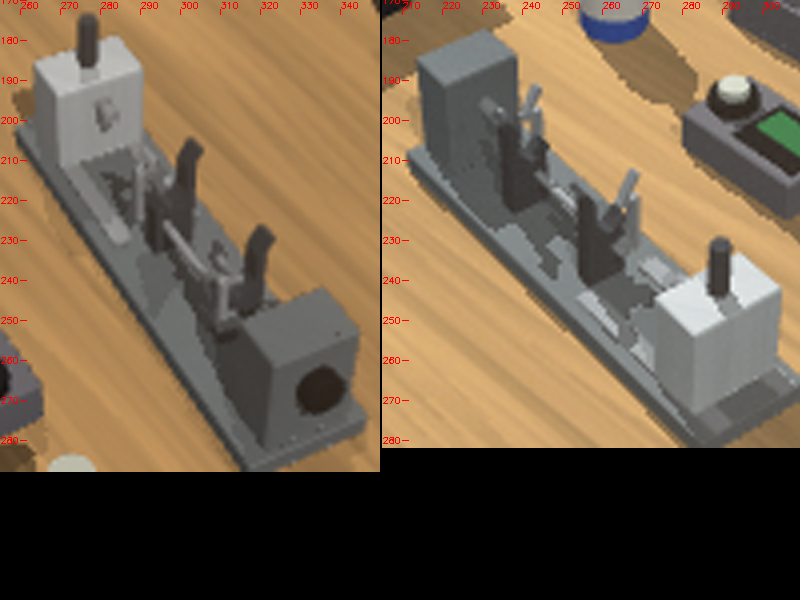

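The three candidates in the rack, in scene pixels:
- **A:** (195,154) to (242,174), nearest the jar.
- **B:** (203,147) to (239,163).
- **C:** (208,139) to (238,153).

In the side view they're A (348,295)-(403,258), B (362,314)-(407,280) and C (373,336)-(415,305). A looks longest in both views; the red one lying on the table is the decoy. I'll measure lengths in 3D to confirm.

Run:
```python
from h import *
np.set_printoptions(precision=4,suppress=True)
a=cv2.imread('pics/scene0.png');b=cv2.imread('pics/side0.png')
cs,cd=cams.get_calibration('scene'),cams.get_calibration('side')
def bars(im,box):
    x,y,w,h=box; r=im[y:y+h,x:x+w].astype(int); m=((r.max(2)-r.min(2)<38)&(r[...,0]>r[...,2]-8)&(r.max(2)>80)).astype(np.uint8)
    n,l,s,_=cv2.connectedComponentsWithStats(m,connectivity=4); out=[]
    for i in range(1,n):
        if 200<s[i,4]<1500:
            p=np.argwhere(l==i)[:,::-1].astype(np.float32)
            (c,wh,ang)=cv2.minAreaRect(p); q=cv2.boxPoints((c,wh,ang)); 
            if max(wh)<2.5*min(wh): continue
            e=[(q[0]+q[1])/2,(q[1]+q[2])/2,(q[2]+q[3])/2,(q[3]+q[0])/2]
            e=(e[0],e[2]) if np.linalg.norm(e[0]-e[2])>np.linalg.norm(e[1]-e[3]) else (e[1],e[3])
            e=sorted(e,key=lambda t:t[0]); out.append(np.array(e)+[x,y]+0.0); print(out[-1].ravel(),wh)
    return out
S=bars(a,(188,132,60,60)); print(); D=bars(b,(332,245,95,110))
S.sort(key=lambda e:-e[:,1].mean()); D.sort(key=lambda e:e[:,1].mean())
print('bars lower, upper')
for s,d in zip(S,D):
    P=tri(cs,s[::-1],cd,d); v=P[1,:3]-P[0,:3]; print(P,'len',np.linalg.norm(v),'slope',np.degrees(np.arcsin(v[2]/np.linalg.norm(v))),'yaw',np.degrees(np.arctan2(v[1],v[0])))
print('post top',tri(cs,[(276.5,175)],cd,[(289.3,230.5)]))
print('head top sc',onz(cs,[(315.75,251.25),(335.5,242),(344.5,252.5),(324.5,262)],.115)); print('side',onz(cd,[(214,185),(231.2,177.2),(239,183),(221.5,190.5)],.115))
print('base sc',onz(cs,[(258.7,202),(316.7,286),(346.7,274)],.02)); print('side',onz(cd,[(211,208),(284.5,280),(309.5,268.8)],.02))
for im,c,bx in((a,cs,(238,252,24,20)),(b,cd,(283,184,20,18))):
    x,y,w,h=bx;r=im[y:y+h,x:x+w].astype(int);m=(r.min(2)>140);p=np.argwhere(m)[:,::-1];print('button',p.mean(0)+[x,y],len(p),onz(c,[p.mean(0)+[x,y]],.05), p.min(0)+[x,y],p.max(0)+[x,y])
```

```text
[195.6213 153.8656 239.8967 173.2361] (48.32729721069336, 4.752566337585449)

[349.5331 294.321  404.6631 256.4191] (8.343425750732422, 66.90191650390625)
[360.748 313.636 407.756 281.092] (7.462973594665527, 57.173973083496094)
[372.8633 333.8032 414.9914 304.5476] (7.962726593017578, 51.28999710083008)
bars lower, upper
[[ 0.4844 -0.2329  0.0356  0.0029]
 [ 0.6166 -0.2973  0.1365  0.003 ]] len 0.17840804539737337 slope 34.45466703315347 yaw -25.978516881795017
post top [[ 0.4575 -0.0252  0.1496  0.0041]]
head top sc [[0.5263 0.2766 0.115 ]
 [0.4608 0.2804 0.115 ]
 [0.4649 0.3232 0.115 ]
 [0.5297 0.3188 0.115 ]]
side [[0.4641 0.3139 0.115 ]
 [0.5309 0.3077 0.115 ]
 [0.5289 0.2664 0.115 ]
 [0.4634 0.2753 0.115 ]]
base sc [[ 0.4996 -0.0717  0.02  ]
 [ 0.5465  0.3167  0.02  ]
 [ 0.4502  0.3317  0.02  ]]
side [[ 0.4497  0.3242  0.02  ]
 [ 0.4044 -0.0664  0.02  ]
 [ 0.4868 -0.0871  0.02  ]]
button [249.  261.5] 56 [[0.6695 0.1592 0.05  ]] [245 258] [253 265]
button [292.3939 190.8485] 33 [[0.6849 0.1744 0.05  ]] [289 189] [296 193]
```

Bar A measures 178 mm at a slope of 34.5° and a yaw of -26°. Its lower end is at z 36 mm, against 34 mm specified, so A is the long bar. The bench origin is near (0.479, 0.16) with a yaw of about -6.8°. I'll lift, then look at the bench from above with the wrist camera on the way to the rack.

step_arm(
  steps=[
    [0,0,35,0,0,0],
    [0,0,35,0,0,0],
    [0,0,35,0,0,0],
    [0,0,35,0,0,0],
    [21,-32,0,0,0,-0.016],
    [21,-32,0,0,0,-0.016],
    [21,-32,0,0,0,-0.016],
    [21,-32,0,0,0,-0.016],
    [21,-32,0,0,0,-0.016],
    [21,-32,0,0,0,-0.016],
    [21,-32,0,0,0,-0.016],
    [21,-32,0,0,0,-0.016],
    [21,-32,0,0,0,-0.016],
    [21,-32,0,0,0,-0.016],
    [21,-32,0,0,0,-0.016],
    [21,-32,0,0,0,-0.016],
    [21,-32,0,0,0,-0.016],
    [21,-32,0,0,0,-0.016],
    [10,-10,0,0,0,-0.016],
    [0,0,0,0,0,0],
  ],
  gripper=0.45,
  force=60,
)

```text
clock: 1.82
position: [0.4434, 0.1479, 0.3283]
ee_rot: [0.73, 3.054, -0.001]
force: [-0.7, 0.5, -0.7]
width: 0.455
gripper_force: 0.0
```

Run:
```python
from h import *
import pickle
c=cams.get_calibration('wrist'); im=snap('wrist','w1'); pickle.dump(c,open('w1.pkl','wb'))
s=observe(); print(s['clock'],s['position'],s['ee_rot'],s['joints'])
```

```text
1.8667 [0.44213004 0.15032908 0.32812428] [-7.24972820e-01 -3.05672741e+00  4.11820068e-04] [-0.84627091  0.06434552  0.4394548   1.72935111 -0.0278415   1.3542891
  0.70343107]
```

View pics/w1.png

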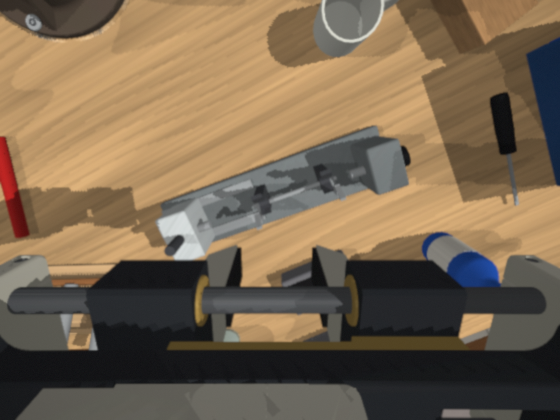

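The wrist view shows the whole bench: the tailstock block at about (187,228) with its post at (175,244), the headstock at about (387,165), and the base edge from (160,205) to (378,128). I'll enlarge it for accurate points.

Run:
```python
import cv2
a=cv2.imread('pics/w1.png');x,y,w,h,s=152,120,264,145,3
o=cv2.resize(a[y:y+h,x:x+w],None,fx=s,fy=s,interpolation=cv2.INTER_CUBIC)
for u in range(160,416,10): cv2.putText(o,str(u),((u-x)*s-8,8),0,.28,(0,0,255),1); cv2.line(o,((u-x)*s,9),((u-x)*s,14),(0,0,255),1)
for v in range(130,265,10): cv2.putText(o,str(v),(0,(v-y)*s+3),0,.28,(0,0,255),1); cv2.line(o,(20,(v-y)*s),(26,(v-y)*s),(0,0,255),1)
cv2.imwrite('pics/w1c.png',o)
```

```text
(no output)
```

View pics/w1c.png

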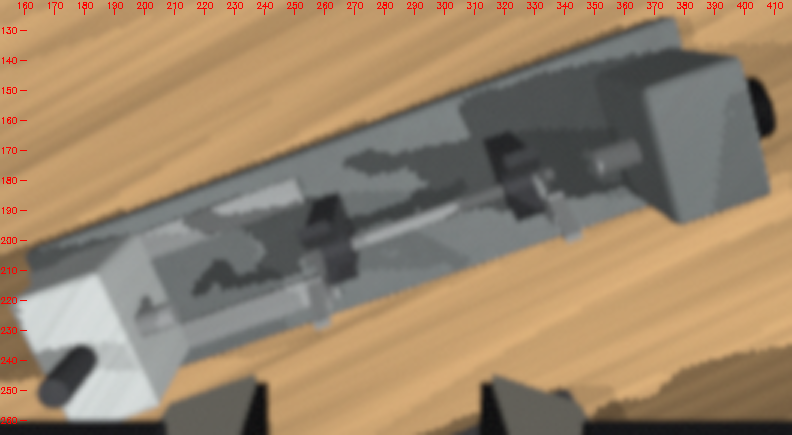

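Run:
```python
from h import *
import pickle
from scipy.optimize import least_squares
np.set_printoptions(precision=4,suppress=True)
cw=pickle.load(open('w1.pkl','rb'));cs,cd=cams.get_calibration('scene'),cams.get_calibration('side')
H=onz(cw,[(367,150.7),(398,139.3),(408.7,184),(378.7,194.3)],.115)
B=onz(cw,[(377,126),(162,202.7)],.02)
print('head',H,H.mean(0));print('base',B,np.linalg.norm(B[0]-B[1]))
print('block',onz(cw,[(158.7,223.3),(184.7,211.3),(204.7,254.3)],.105))
P=onz(cw,[(169.7,251)],.151)[0];Pb=onz(cw,[(178.7,240)],.105)[0];print('post',P,Pb,'tri w/scene',tri(cw,[(169.7,251)],cs,[(276.5,175)]),tri(cw,[(169.7,251)],cd,[(289.3,230.5)]))
A=onz(cw,[(348,174),(208.7,225.7)],.08);print('anvils',A)
d=B[0]-B[1];ph=np.arctan2(-d[0],d[1]);print('yaw',np.degrees(ph))
# fit: unknown x0,y0,yaw
obs=[((-50,165),B[0]),((-50,-235),B[1]),((0,136),H.mean(0)),((0,90),A[0])]
def f(p):
    R=np.array([[np.cos(p[2]),-np.sin(p[2])],[np.sin(p[2]),np.cos(p[2])]])
    return np.concatenate([R@(np.array(q)/1000)+p[:2]-o[:2] for q,o in obs])
r=least_squares(f,[.48,.16,-.12]);print('bench',r.x,np.degrees(r.x[2]),r.fun.reshape(-1,2)*1e3)
p=r.x;R=np.array([[np.cos(p[2]),-np.sin(p[2])],[np.sin(p[2]),np.cos(p[2])]])
for n,q in(('post',P),('postb',Pb),('tailanvil',A[1])):print(n,R.T@(q[:2]-p[:2])*1e3)
# button
print('button',tri(cs,[(249,261.5)],cd,[(292.4,190.8)]))
print('jar top? ',tri(cs,[(178,183)],cd,[(407,243)]))
```

```text
head [[0.4628 0.2777 0.115 ]
 [0.4677 0.3208 0.115 ]
 [0.533  0.3132 0.115 ]
 [0.5278 0.2699 0.115 ]] [0.4978 0.2954 0.115 ]
base [[ 0.4538  0.329   0.02  ]
 [ 0.4036 -0.0606  0.02  ]] 0.392750756345719
block [[ 0.4234 -0.0418  0.105 ]
 [ 0.425   0.0034  0.105 ]
 [ 0.4991 -0.0062  0.105 ]]
post [ 0.459  -0.0262  0.151 ] [ 0.4602 -0.0295  0.105 ] tri w/scene [[ 0.4578 -0.0238  0.1517  0.0039]] [[ 0.4591 -0.0266  0.1501  0.0002]]
anvils [[0.49   0.247  0.08  ]
 [0.4662 0.0142 0.08  ]]
yaw -7.334541837129948
bench [ 0.4812  0.1608 -0.1262] -7.232248377711576 [[-1.3805  1.8742]
 [-1.5976 -5.4062]
 [ 0.4931  0.3521]
 [ 2.485   3.1799]]
post [   1.4963 -188.3425]
postb [   3.1334 -191.4913]
tailanvil [   3.5364 -147.3319]
button [[0.6742 0.1661 0.0605 0.0024]]
jar top?  [[ 0.7144 -0.2503  0.0831  0.0088]]
```

The bench fit puts the origin at (0.481, 0.160) with a yaw of about -7°, and the tailstock joint at roughly 0. The bar middle is (0.5505, -0.265, 0.086), which agrees with the expected z of 0.0856. Moving to the pre-grasp above the bar, tilted 35°.

step_arm(
  steps=[
    [4,-33,0,0,0,0.006],
    [4,-33,0,0,0,0.006],
    [4,-33,0,0,0,0],
    [4,-33,0,0,0,0],
    [4,-33,0,0,0,0],
    [4,-33,0,0,0,0],
    [4,-33,-10,-0.0535,-0.11,0],
    [4,-33,-10,-0.0535,-0.11,0],
    [4,-33,-10,-0.0535,-0.11,0],
    [4,-33,-10,-0.0535,-0.11,0],
    [4,-33,-10,-0.0535,-0.11,0],
    [4,-32,-10,0,0,0],
    [0,0,-10,0,0,0],
    [0,0,0,0,0,0],
  ],
)

```text
clock: 3.03
position: [0.4877, -0.2428, 0.256]
ee_rot: [0.569, 2.479, -0.18]
force: [-0.2, 0.4, -0.4]
width: 0.452
gripper_force: 0.0
```

Run:
```python
from h import *
import pickle
from scipy.spatial.transform import Rotation as R
np.set_printoptions(precision=4,suppress=True)
s=observe();c=cams.get_calibration('wrist'); im=snap('wrist','w2'); pickle.dump(c,open('w2.pkl','wb'))
M=R.from_rotvec(s['ee_rot']).as_matrix();print(s['clock'],s['position'],s['joints'],M)
print('pred ends',proj(c,[[.4844,-.2329,.0356],[.6166,-.2973,.1365],[.5505,-.2651,.086]]))
```

```text
3.0333 [ 0.4877 -0.2428  0.256 ] [-0.475  -0.1965  0.6762  2.2844  0.5731  0.4727  0.9055] [[-0.7391  0.4363  0.5132]
 [ 0.3576  0.8998 -0.2501]
 [-0.5709 -0.0013 -0.821 ]]
pred ends [[282.8694  74.4681]
 [281.5605 219.506 ]
 [282.1643 152.2779]]
```

View pics/w2.png

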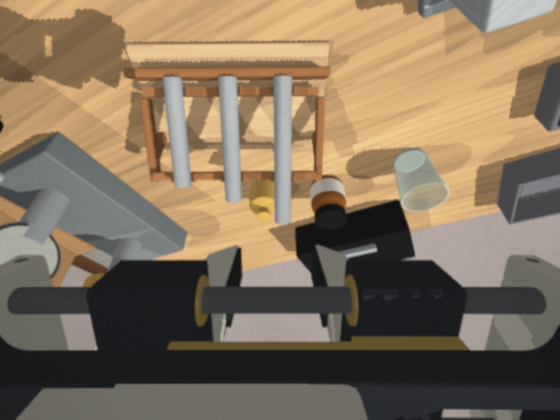

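The wrist view agrees with the predicted bar line: lower end seen at (283,75) against (283,74) predicted, upper end at (283,222) against (282,220). Bar A is clearly the longest of the three, and the jar and the other bars are clear of the fingers. Descending along the tool axis and gripping.

step_arm(
  steps=[
    [7,-1,-34,0,0,0],
    [7,-1,-34,0,0,0],
    [7,0,-36,0,0,0],
    [10,-5,-16,0,0,0],
    [10,-5,-16,0,0,0],
    [10,-5,-17,0,0,0],
    [10,-5,-16,0,0,0],
    [6,-3,-9,0,0,0],
    [5,-2,-8,0,0,0],
    [0,0,0,0,0,0],
    [0,0,0,0,0,0],
  ],
)

```text
clock: 4.0
position: [0.533, -0.2682, 0.1448]
ee_rot: [0.557, 2.476, -0.232]
force: [-0.3, 0.7, 0.3]
width: 0.449
gripper_force: 0.0
```

step_arm(
  steps=[
    [0,0,0,0,0,0],
    [0,0,0,0,0,0],
    [0,0,0,0,0,0],
    [0,0,0,0,0,0],
  ],
  gripper=0.0,
  force=60,
)

```text
clock: 4.33
position: [0.5321, -0.2689, 0.1451]
ee_rot: [0.559, 2.475, -0.233]
force: [-0.7, -0.1, 0.4]
width: 0.21
gripper_force: 0.0
```

Run:
```python
from h import *
from scipy.spatial.transform import Rotation as R
np.set_printoptions(precision=4,suppress=True)
s=observe();print(s['clock'],s['position'],s['joints'],s['force'],s['width']);print(R.from_rotvec(s['ee_rot']).as_matrix())
```

```text
4.3333 [ 0.5321 -0.2689  0.1451] [0.253  0.1777 0.0417 2.3255 1.3273 0.1242 0.1304] [-0.6746 -0.1317  0.3608] 0.20985704750655798
[[-0.7408  0.4411  0.5066]
 [ 0.3388  0.8966 -0.2852]
 [-0.58   -0.0396 -0.8137]]
```

The wrist ran into the joint 6 limit (0.124), so the tool stopped 75 mm short of the bar with no contact. Leaning the tool a few degrees about the bar's own axis does no harm on a round bar, and it should let joint 5 swing past. I'll reopen and try that.

step_arm(
  steps=[
    [0,0,0,-0.059,0.029,-0.046],
    [0,0,0,-0.059,0.029,-0.046],
    [5,-2,-8,0,0,0],
    [5,-2,-8,0,0,0],
    [0,0,0,0,0,0],
  ],
  gripper=0.45,
)

```text
clock: 4.75
position: [0.5424, -0.2723, 0.1276]
ee_rot: [0.623, 2.476, -0.434]
force: [-0.2, 0.1, 0.2]
width: 0.445
gripper_force: 0.0
```

```bash
cat > st.py <<'E'
from h import *
from scipy.spatial.transform import Rotation as R
np.set_printoptions(precision=4,suppress=True)
s=observe();print(s['clock'],s['position'],s['joints'],s['force'],s['width']);M=R.from_rotvec(s['ee_rot']).as_matrix();print(M)
print('grasp pt',s['position']-.019*M[:,2])
E
python3 st.py
```

```text
4.75 [ 0.5424 -0.2723  0.1276] [ 0.1025  0.2563  0.026   2.3026  1.4496  0.3708 -0.1353] [-0.2141  0.1079  0.2011] 0.4452832206890988
[[-0.7446  0.5139  0.426 ]
 [ 0.3384  0.8407 -0.4227]
 [-0.5754 -0.1706 -0.7999]]
grasp pt [ 0.5343 -0.2643  0.1428]
```

step_arm(
  steps=[
    [-3,11,-7,0,0,0],
    [-3,11,-8,0,0,0],
    [5,-5,-9,0,0,0],
    [5,-5,-9,0,0,0],
    [4,-4,-8,0,0,0],
    [4,-4,-8,0,0,0],
    [4,-4,-8,0,0,0],
    [0,0,0,0,0,0],
  ],
)

```text
clock: 5.42
position: [0.5573, -0.2743, 0.071]
ee_rot: [0.627, 2.476, -0.436]
force: [0.1, 0.3, 0.1]
width: 0.453
gripper_force: 0.0
```

```bash
python3 st.py
python3 - <<'E'
from h import *
snap('side','s3');snap('scene','s4')
a=cv2.imread('pics/s3.png')[200:370,300:500];b=cv2.imread('pics/s4.png')[110:230,160:280]
a=cv2.resize(a,None,fx=2.4,fy=2.4);b=cv2.resize(b,None,fx=2.6,fy=2.6)
o=np.zeros((410,800,3),np.uint8);o[:a.shape[0],:a.shape[1]]=a;o[:b.shape[0],485:485+b.shape[1]]=b;cv2.imwrite('pics/c5.png',o)
E
```

```text
5.4167 [ 0.5573 -0.2743  0.071 ] [ 0.1417  0.3959 -0.0235  2.3152  1.822   0.4009 -0.538 ] [0.1477 0.3239 0.1051] 0.45296434331896535
[[-0.7435  0.5165  0.4246]
 [ 0.3403  0.839  -0.4247]
 [-0.5756 -0.1713 -0.7996]]
grasp pt [ 0.5493 -0.2663  0.0861]
```

View pics/c5.png

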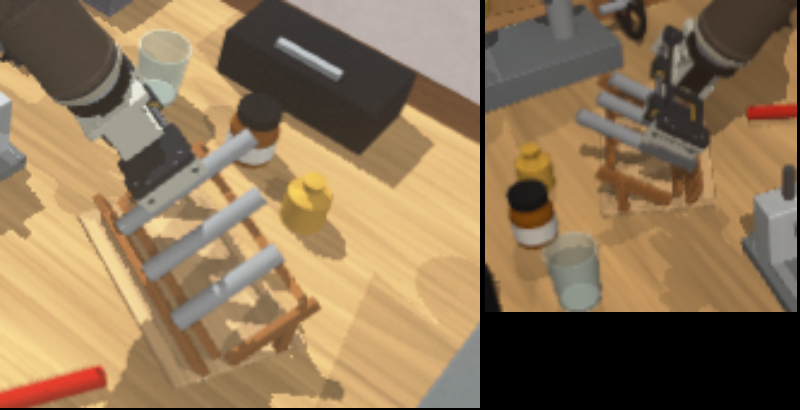

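The gripper straddles bar A (side crop, about (180,180)); the other bars and the jar are clear. Closing and lifting.

step_arm(
  steps=[
    [0,0,0,0,0,0],
    [0,0,0,0,0,0],
    [0,0,0,0,0,0],
    [0,0,0,0,0,0],
    [0,0,0,0,0,0],
    [0,0,0,0,0,0],
    [0,0,3,0,0,0],
    [0,0,8,0,0,0],
    [0,0,15,0,0,0],
    [0,0,20,0,0,0],
    [0,0,25,0,0,0],
    [0,0,25,0,0,0],
    [0,0,25,0,0,0],
    [0,0,25,0,0,0],
    [0,0,25,0,0,0],
    [0,0,0,0,0,0],
  ],
  gripper=0.0,
  force=60,
)

```text
clock: 6.85
position: [0.5602, -0.2737, 0.2462]
ee_rot: [0.625, 2.467, -0.433]
force: [0.2, 0.2, 0.8]
width: 0.004
gripper_force: 0.0
```

```bash
python3 st.py
python3 - <<'E'
from h import *
from scipy.spatial.transform import Rotation as R
s=observe();M=R.from_rotvec(s['ee_rot']).as_matrix()
# target: tool z down, tool y along yaw -7deg
y=np.array([np.cos(np.radians(-7)),np.sin(np.radians(-7)),0]);z=np.array([0,0,-1.]);T=np.c_[np.cross(y,z),y,z]
print('full turn',R.from_matrix(T@M.T).as_rotvec())
y2=M[:,1]*[1,1,0];y2/=np.linalg.norm(y2);x2=np.cross(y2,z);L=np.c_[x2,y2,z]
print('level first',R.from_matrix(L@M.T).as_rotvec(),'then yaw',R.from_matrix(T@L.T).as_rotvec(), s['gripper_force'])
E
```

```text
6.85 [ 0.5602 -0.2737  0.2462] [ 0.1315  0.0904 -0.0116  2.1224  0.8149  0.5342  0.5615] [0.1884 0.175  0.7978] 0.004139489872887545
[[-0.7389  0.5167  0.4325]
 [ 0.3387  0.8397 -0.4245]
 [-0.5825 -0.1672 -0.7955]]
grasp pt [ 0.5519 -0.2657  0.2613]
full turn [ 0.67697768  0.13475483 -1.15178105]
level first [ 0.46869268  0.4519097  -0.05308417] then yaw [ 0.          0.         -1.14136876] 0.0
```

The gripper shut empty. I'll check by measurement whether bar A moved.

```bash
cat > bars.py <<'E'
from h import *
np.set_printoptions(precision=4,suppress=True)
def bars(im,box,amin=150):
    x,y,w,h=box; r=im[y:y+h,x:x+w].astype(int); m=((r.max(2)-r.min(2)<38)&(r[...,0]>r[...,2]-8)&(r.max(2)>80)).astype(np.uint8)
    n,l,s,_=cv2.connectedComponentsWithStats(m,connectivity=4); out=[]
    for i in range(1,n):
        if amin<s[i,4]<4000:
            c,wh,ang=cv2.minAreaRect(np.argwhere(l==i)[:,::-1].astype(np.float32)); q=cv2.boxPoints((c,wh,ang))
            if max(wh)<2.5*min(wh): continue
            e=[(q[i]+q[(i+1)%4])/2 for i in range(4)]
            e=(e[0],e[2]) if wh and np.linalg.norm(e[0]-e[2])>np.linalg.norm(e[1]-e[3]) else (e[1],e[3])
            out.append(np.array(sorted(e,key=lambda t:t[0]))+[x,y]); print(out[-1].ravel(),np.round(wh,1))
    return out
E
python3 - <<'E'
from bars import *
d=snap('side','s5');print('side');bars(d,(332,245,95,110));a=snap('scene','s6');print('scene');bars(a,(188,132,60,60))
c=cams.get_calibration('wrist');w=snap('wrist','w5');print('wrist');W=bars(w,(0,0,560,245),400)
import json
print('proj orig ends',proj(c,[[.4844,-.2329,.0356],[.6166,-.2973,.1365]]))
E
```

```text
side
[349.4913 294.2615 404.5884 256.3058] [ 8.1 66.9]
[360.7099 313.5794 407.7736 281.1217] [ 7.4 57.2]
[372.7057 333.5698 415.0792 304.5774] [ 7.8 51.3]
scene
[203.8973 147.226  238.9315 163.1507] [38.5  4.5]
[195.6213 153.8656 239.8967 173.2361] [48.3  4.8]
wrist
[301.3996 191.1581 310.3138  -0.497 ] [ 22.6 191.9]
[242.1254   0.8962 244.841  161.1213] [160.2  21.2]
[179.0397   4.8167 191.3268 141.5099] [137.2  21.1]
proj orig ends [[310.626   -3.9965]
 [301.907  188.0401]]
```

Bar A is unmoved, so nothing else was disturbed. Retrying in stages: descend with the gripper reopened, close, and check the width before lifting.

step_arm(
  steps=[
    [0,0,-20,0,0,0],
    [0,0,-32,0,0,0],
    [0,0,-32,0,0,0],
    [0,0,-32,0,0,0],
    [0,0,-25,0,0,0],
    [-1,0,-20,0,0,0],
    [0,0,-16,0,0,0],
    [0,0,0,0,0,0],
    [0,0,0,0,0,0],
  ],
  gripper=0.45,
)

```text
clock: 7.75
position: [0.5558, -0.2748, 0.0755]
ee_rot: [0.626, 2.476, -0.44]
force: [-0.0, -0.1, 0.4]
width: 0.448
gripper_force: 0.0
```

```bash
python3 st.py
python3 - <<'E'
from bars import *
c=cams.get_calibration('wrist');w=snap('wrist','w6');W=bars(w,(0,0,560,300),400);print(proj(c,[[.4844,-.2329,.0356],[.6166,-.2973,.1365],[.5505,-.2651,.086]]))
cv2.imwrite('pics/w6v.png',w)
E
```

```text
7.75 [ 0.5558 -0.2748  0.0755] [ 0.0754  0.3844  0.0581  2.3193  1.8131  0.3703 -0.5323] [-0.0047 -0.0836  0.4085] 0.44765823256360854
[[-0.7446  0.5164  0.4229]
 [ 0.339   0.8384 -0.4269]
 [-0.575  -0.1746 -0.7993]]
grasp pt [ 0.5478 -0.2667  0.0907]
[[285.3842 101.0817]
 [278.6217 350.338 ]
 [281.539  242.9173]]
```

View pics/w6v.png

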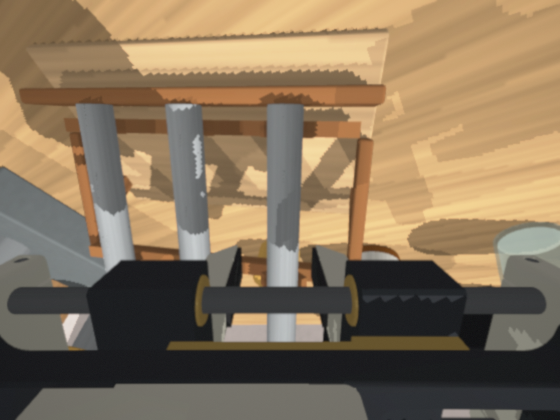

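The bar runs between the two fingers (bar centre x≈284, fingers at x≈235 and 325, tips at y≈250). I'll compare that with the projected TCP.

Run:
```python
from h import *
from scipy.spatial.transform import Rotation as R
s=observe();M=R.from_rotvec(s['ee_rot']).as_matrix();c=cams.get_calibration('wrist')
for d in(0,-.019,-.047):
    P=s['position']+M[:,2]*d;h=.5*.092*s['width'];print(d,proj(c,[P,P+M[:,1]*h,P-M[:,1]*h]).ravel())
```

```text
0 [276.19209927 236.44451818 305.18494631 236.46519214 247.19837628
 236.42721263]
-0.019 [276.18424545 247.18725418 307.90549138 247.21075531 244.46194936
 247.16955336]
-0.047 [276.16953924 267.29951662 313.00027236 267.32919205 239.33738634
 267.28211868]
```

step_arm(
  steps=[
    [0,0,0,0,0,0],
    [0,0,0,0,0,0],
    [0,0,0,0,0,0],
    [0,0,0,0,0,0],
    [0,0,0,0,0,0],
    [0,0,0,0,0,0],
  ],
  gripper=0.1,
  force=20,
)

```text
clock: 8.3
position: [0.5575, -0.275, 0.0778]
ee_rot: [0.627, 2.471, -0.439]
force: [0.0, -0.1, -0.0]
width: 0.116
gripper_force: 0.0
```

```bash
python3 st.py
python3 - <<'E'
from h import *
w=snap('wrist','w7');o=cv2.imread('pics/w6.png')
ch=' .:-=+*#%@'
for im in(o,w):
    g=cv2.resize(im[215:305,200:365],(66,18),interpolation=cv2.INTER_AREA)
    for r in g: print(''.join('~' if int(p[2])-int(p[0])>45 else ch[min(9,int(p.mean())//24)] for p in r))
    print()
E
```

```text
8.3 [ 0.5575 -0.275   0.0778] [ 0.0756  0.3816  0.0579  2.3182  1.8158  0.3709 -0.5358] [ 0.0332 -0.099  -0.0242] 0.11589596438786753
[[-0.7415  0.5177  0.4269]
 [ 0.339   0.8381 -0.4275]
 [-0.5791 -0.1723 -0.7969]]
grasp pt [ 0.5494 -0.2669  0.093 ]
===~~~~~~~~~~~~~~~~~~~~~~~~+++==========~~~~~~~~~~~~~~~~~~~~~~~~~~
===~~~~~~~~~~~~~~~~~~~~~~~~+++==========~~~~~~~~~~~~~~~~~~~~~~~~~~
===+~~~~~~~~~~~~~~~~~~~~~~~+++=========+~~~~~~~~~~~~~~~~~~~~~~~~~~
++**~~~~~~~~~~~~~~~~~~~~~~~+++=========+~~~~~~~~~~~~~~~~~~~~~~~~~~
##**~~~~~~~~~~~~~~~~~~~~~~~+++=========+~~~~~~~~~~~~~~~~~~~~~~~~~~
##**~~~~~~~~~~~~~~~~~~~~~~~+++=========+~~~~~~~~~~~~~~~~~~~~~~~~~~
##**~~~~~~~~++=-~~~~~~~~~~~+*****#*===+*~~~~~:-==++~~~~~~~~~~~~~~~
##**~~~++=====:.-~~~~~~~~~~+**##%%%##**~~~~~-..=========~~~~~~~~~=
##*+==========..:~~~~~~~~~~+**##%%%%%##~~~~~-..:===========~~~~~~*
..:==========:...~~~~~~~~~-+**##%%%%%##=~~~~:...-=========:.......
...-========-...:~~~~~~~~~~+**##%%%%##*=~~~~:...:=========:.......
...-========....:~~~~~~~~~-+**##%%%%##*~~~~~~....:========........
:~:-=======:....-~~~~~~~~~-+**##%%%%##*-~~~~~
[... 863 characters left out ...]
==========~~~~~~~~~~~~~~~~~~~*
##*+-~~~~~~~~~===========:.=*###%#:.===========-~~~~~~~~~~~~~~~~+*
.....................:===:.=*###%#:.-==-..........................
.....................:===..=*###%#-.-==-..........................
.....................:==-..=*###%#-.:==-..........................
.....................~-=-..=*###%#-..==~:.........................
....................:~-=:..=*###%#-..==~~.........................
....................:~:::.:---====:..::-~.........................
....................:~::::::::::::::::::~.........................
....................~~::::::::::::::::::~....:...::::...::::....::
....................~~::::::::::::::::::~:........................
```

The right finger covers the bar in the image, so the fingers shut above it. The gap in pixels puts the fingertips about 40 mm short of the reported TCP. The bar itself triangulates consistently. I'll reopen, go 20 mm deeper along the tool axis while watching force, and close gently.

step_arm(
  steps=[
    [0,0,0,0,0,0],
    [0,0,0,0,0,0],
    [0,0,0,0,0,0],
    [0,0,0,0,0,0],
    [2,-2,-4,0,0,0],
    [2,-2,-4,0,0,0],
    [2,-2,-4,0,0,0],
    [2,-2,-4,0,0,0],
    [0,0,0,0,0,0],
    [0,0,0,0,0,0],
  ],
  gripper=0.45,
)

```text
clock: 9.18
position: [0.5651, -0.2833, 0.0608]
ee_rot: [0.628, 2.473, -0.44]
force: [-0.2, 0.4, -0.1]
width: 0.45
gripper_force: 0.0
```

```bash
python3 st.py
```

```text
9.1833 [ 0.5651 -0.2833  0.0608] [ 0.1189  0.4288  0.0267  2.305   1.9095  0.3843 -0.6187] [-0.2149  0.4339 -0.1477] 0.4500575215438888
[[-0.7422  0.5178  0.4255]
 [ 0.3394  0.8378 -0.4276]
 [-0.5779 -0.1729 -0.7976]]
grasp pt [ 0.557  -0.2752  0.076 ]
```

step_arm(
  steps=[
    [0,0,0,0,0,0],
    [0,0,0,0,0,0],
    [0,0,0,0,0,0],
    [0,0,0,0,0,0],
    [0,0,0,0,0,0],
  ],
  gripper=0.15,
  force=15,
)

```text
clock: 9.6
position: [0.5667, -0.2805, 0.0615]
ee_rot: [0.623, 2.473, -0.434]
force: [-0.3, 6.4, 1.6]
width: 0.165
gripper_force: 8.3
```

```bash
cat > asc.py <<'E'
from h import *
import sys
w=snap('wrist',sys.argv[1]);ch=' .:-=+*#%@'
g=cv2.resize(w[190:305,200:365],(66,23),interpolation=cv2.INTER_AREA)
for r in g: print(''.join('~' if int(p[2])-int(p[0])>45 else ch[min(9,int(p.mean())//24)] for p in r))
E
python3 asc.py w8; python3 st.py
```

```text
~~~~~~~~~~~~~~~~~~~~~~~~++++++*##+=====~~~~~~~~~~~~~~~~~~~~~~~~~~~
~~~~~~~~~~~~~~~~~~~~~~~~++++++++*======~~~~~~~~~~~~~~~~~~~~~~~~~~~
~~~~~~~~~~~~~~~~~~~~~~~=+++++++=========~~~~~~~~~~~~~~~~~~~~~~~~~~
~~~~~~~~~~~~~~~~~~~~~~~~+++++++========~~~~--~~~~~~~~~~~~~~~~~~~~~
~~~~~~~~~~~~~~~~~~~~~~~~+++++++========~~~~~~~~~~~~~~~~~~~~~~~~~~~
~~~~~~~~~~~~~~~~~~~~~~~~+++++++=======~~~~~~~~~~~~~~~~~~~~~~~~~~~~
~~~~~~~~~~~~~~~~~~~~~~~~+++++++=======~~~~~~~~~~~~~~~~~~~~~~~~~~~~
~~~~~~~~~~~~~~~~~~~~~~~~+++===========~~~~~~~~~~~~~~~~~~~~~~~~~~~~
~~~~~~~~~~~~~~~~~~~~~~~~+=============~~~~~~~~~~~~~~~~~~~~~~~~~~~~
~~~~~~~~~~~~~~~~~~~~~~~~+=============~~~~~~~~~~~~~~~~~~~~~~~~~~~~
~~~~~~~~~~~~~~~~~~~~~~~~+=============~~~~~~~~~~~~~~~~~~~~~~~~~~~~
~~~~~~~~~~~~~~~~~~~~====--==========--++~~~~~~~~~~~~~~~~~~~~~~~~~~
~~~~~~~~~~~~~~~+=======-.:=========-.:==========~~~~~~~~~~~~~~~~~~
~~~~~~~~~~~~+==========:.:=========-..===========-~~~~~~~~~~~~~~~~
..................:====:.:=========-..-===-.......................
..................:====..:=========-..:===-.......................
..................:===-..-+++*##*++=..:===-.......................
.................:~===:..-*###%%%##*...===-~......................
.................~~-==...=*###%%%%%#:..-==~~......................
.................~~:-::..---========:..:-::~:.....................
................:~:::::::::::::::::::::::::~:.....................
................:~:::::::::::::::::::::::::~~.:...:::....:::.....:
................:~:::::::::::::::::::::::::~~.....................
9.65 [ 0.5668 -0.2804  0.0615] [ 0.1169  0.427   0.0247  2.3047  1.9097  0.3824 -0.6186] [1.7992 6.9635 2.7924] 0.1564108946356138
[[-0.7428  0.5141  0.4289]
 [ 0.3372  0.8407 -0.4238]
 [-0.5785 -0.1702 -0.7977]]
grasp pt [ 0.5586 -0.2723  0.0767]
```

Contact on the bar's shoulder (width 0.16, 8 N) confirms it: the real fingertips sit about 40 mm behind the reported TCP. From here on I use tip = TCP − 40 mm and grasp point = TCP − 59 mm along tool z. Reopening, going 27 mm deeper and gripping.

step_arm(
  steps=[
    [0,0,0,0,0,0],
    [0,0,0,0,0,0],
    [0,0,0,0,0,0],
    [0,0,0,0,0,0],
    [2,-2,-4,0,0,0],
    [2,-2,-4,0,0,0],
    [2,-2,-4,0,0,0],
    [2,-2,-4,0,0,0],
    [2,-2,-4,0,0,0],
    [1,-1,-2,0,0,0],
    [0,0,0,0,0,0],
    [0,0,0,0,0,0],
  ],
  gripper=0.45,
)

```text
clock: 10.65
position: [0.5762, -0.2942, 0.0391]
ee_rot: [0.627, 2.472, -0.439]
force: [-1.0, -0.0, 0.7]
width: 0.447
gripper_force: 0.0
```

step_arm(
  steps=[
    [0,0,0,0,0,0],
    [0,0,0,0,0,0],
    [0,0,0,0,0,0],
    [0,0,0,0,0,0],
    [0,0,0,0,0,0],
    [0,0,0,0,0,0],
  ],
  gripper=0.0,
  force=60,
)

```text
clock: 11.15
position: [0.5779, -0.2912, 0.0394]
ee_rot: [0.622, 2.473, -0.434]
force: [3.0, 5.8, -0.5]
width: 0.225
gripper_force: 60.0
```

```bash
python3 st.py
```

```text
11.15 [ 0.5779 -0.2912  0.0394] [ 0.1724  0.4887 -0.0175  2.2831  2.0129  0.4071 -0.705 ] [ 3.034  5.77  -0.476] 0.22540179238703295
[[-0.7429  0.5139  0.4289]
 [ 0.3371  0.8408 -0.4236]
 [-0.5783 -0.1701 -0.7979]]
grasp pt [ 0.5698 -0.2831  0.0546]
```

Gripped at width 0.225 (≈21 mm) with 60 N. Lifting straight up.

step_arm(
  steps=[
    [0,0,4,0,0,0],
    [0,0,8,0,0,0],
    [0,0,15,0,0,0],
    [0,0,20,0,0,0],
    [0,0,25,0,0,0],
    [0,0,25,0,0,0],
    [0,0,25,0,0,0],
    [0,0,25,0,0,0],
    [0,0,25,0,0,0],
    [0,0,25,0,0,0],
    [0,0,0,0,0,0],
  ],
)

```text
clock: 12.07
position: [0.5775, -0.2959, 0.2277]
ee_rot: [0.629, 2.465, -0.442]
force: [1.0, 0.7, -4.3]
width: 0.225
gripper_force: 60.0
```

```bash
python3 st.py
python3 - <<'E'
from bars import *
from scipy.spatial.transform import Rotation as R
s=observe();M=R.from_rotvec(s['ee_rot']).as_matrix()
yb=np.radians(-7);y=np.array([np.cos(yb),np.sin(yb),0]);z=np.array([0,0,-1.]);T=np.c_[np.cross(y,z),y,z]
y2=M[:,1]*[1,1,0];y2/=np.linalg.norm(y2);L=np.c_[np.cross(y2,z),y2,z]
print('level first',R.from_matrix(L@M.T).as_rotvec(),'then yaw',R.from_matrix(T@L.T).as_rotvec(), s['gripper_force'])
d=snap('side','s7');bars(d,(332,245,95,110))
E
```

```text
12.0667 [ 0.5775 -0.2959  0.2277] [0.066  0.149  0.1081 2.1118 0.8451 0.4694 0.5513] [ 0.9832  0.7158 -4.3412] 0.22499794946225096
[[-0.738   0.5205  0.4296]
 [ 0.3386  0.8362 -0.4315]
 [-0.5838 -0.173  -0.7933]]
grasp pt [ 0.5693 -0.2877  0.2427]
level first [ 0.477   0.4485 -0.0551] then yaw [ 0.      0.     -1.1362] 59.984296560287476
[360.748 313.636 407.756 281.092] [ 7.5 57.2]
[372.6154 333.4231 415.3077 304.9615] [ 7.5 51.3]
```

The bar is held (−4.3 N) and both short bars are unmoved. Levelling, turning and carrying it over the bench.

step_arm(
  steps=[
    [0,5,0,0.0795,0.0748,-0.0092],
    [-3,20,0,0.0795,0.0748,-0.0092],
    [-6,25,0,0.0795,0.0748,-0.0092],
    [-7,30,0,0.0795,0.0748,-0.0092],
    [-7,30,0,0.0795,0.0748,-0.0092],
    [-7,30,0,0.0795,0.0748,-0.0092],
    [-7,31,0,0,0,-0.1],
    [-7,31,0,0,0,-0.1],
    [-7,31,0,0,0,-0.1],
    [-7,31,0,0,0,-0.1],
    [-7,31,0,0,0,-0.1],
    [-7,31,0,0,0,-0.1],
    [-7,31,0,0,0,-0.1],
    [-7,31,0,0,0,-0.1],
    [-7,30,0,0,0,-0.1],
    [-7,20,0,0,0,-0.1],
    [-5,4,0,0,0,-0.1],
    [0,0,0,0,0,-0.036],
    [0,0,0,0,0,0],
    [0,0,0,0,0,0],
  ],
)

```text
clock: 13.78
position: [0.4699, 0.1359, 0.2212]
ee_rot: [2.336, 2.076, -0.098]
force: [0.1, -0.5, -5.6]
width: 0.221
gripper_force: 60.0
```

```bash
python3 st.py
python3 - <<'E'
from bars import *
from scipy.spatial.transform import Rotation as R
s=observe();M=R.from_rotvec(s['ee_rot']).as_matrix()
yb=np.radians(-7);y=np.array([np.cos(yb),np.sin(yb),0]);z=np.array([0,0,-1.]);T=np.c_[np.cross(y,z),y,z]
print('fix',R.from_matrix(T@M.T).as_rotvec(),s['gripper_force'])
g=s['position']-.059*M[:,2];cs,cd=cams.get_calibration('scene'),cams.get_calibration('side')
yd=np.array([.122,.9925,0]);E=[g-.09*yd,g+.09*yd];print('grip',g,'pred scene',proj(cs,E),'side',proj(cd,E))
a=snap('scene','s8');d=snap('side','s9')
for im,c in((a,cs),(d,cd)):
    p=proj(c,E+[g]);lo=p.min(0).astype(int)-25;hi=p.max(0).astype(int)+25;print('--');bars(im,(*lo,*(hi-lo)),60)
E
```

```text
13.7833 [0.4699 0.1359 0.2212] [-0.3661  0.2244 -0.0642  1.7974  0.0507  1.1763 -0.5674] [ 0.1142 -0.4817 -5.5844] 0.22065416306688085
[[ 0.1162  0.9925 -0.037 ]
 [ 0.9916 -0.118  -0.0527]
 [-0.0566 -0.0305 -0.9979]]
grasp pt [0.4706 0.1369 0.2402]
fix [ 0.0526 -0.0371 -0.0047] 59.98403549194336
grip [0.4721 0.1391 0.2801] pred scene [[288.6701 152.341 ]
 [321.5632 188.7016]] side [[270.7081 180.1426]
 [233.1551 149.9106]]
--
[303.3029 166.5503 322.8592 191.3217] [31.6  7.1]
--
[247.635  164.0206 273.0257 178.9563] [29.5  9.9]
```

The bar is over the bench and its ends project close to prediction. Correcting the small tilt, centring, and lowering to about 30 mm above the fork lips for a check.

step_arm(
  steps=[
    [3,3,0,0.0263,-0.0186,-0.0024],
    [3,3,0,0.0263,-0.0186,-0.0024],
    [3,4,0,0,0,0],
    [0,0,-20,0,0,0],
    [0,0,-30,0,0,0],
    [0,0,-30,0,0,0],
    [0,0,-25,0,0,0],
    [0,0,-15,0,0,0],
    [0,0,-5,0,0,0],
    [0,0,0,0,0,0],
    [0,0,0,0,0,0],
  ],
)

```text
clock: 14.8
position: [0.48, 0.1474, 0.0985]
ee_rot: [-2.352, -2.081, -0.006]
force: [-0.0, -0.9, -4.4]
width: 0.226
gripper_force: 60.0
```

```bash
python3 st.py
python3 - <<'E'
from bars import *
from scipy.spatial.transform import Rotation as R
s=observe();M=R.from_rotvec(s['ee_rot']).as_matrix()
g=s['position']-.059*M[:,2];cs,cd=cams.get_calibration('scene'),cams.get_calibration('side')
yd=np.array([.122,.9925,0]);E=[g-.088*yd,g+.092*yd];print('grip',g,'pred scene',proj(cs,E).ravel(),'side',proj(cd,E).ravel())
a=snap('scene','s10');d=snap('side','s11');O=np.zeros((600,800,3),np.uint8)
for im,x,y,o in((a,250,150,0),(d,200,130,400)):
    r=cv2.resize(im[y:y+120,x:x+100],None,fx=4,fy=4,interpolation=cv2.INTER_CUBIC)
    for u in range(x,x+100,10): cv2.putText(r,str(u),((u-x)*4,8),0,.28,(0,0,255),1)
    for v in range(y,y+120,10): cv2.putText(r,str(v),(0,(v-y)*4+3),0,.28,(0,0,255),1)
    O[:480,o:o+400]=r
cv2.imwrite('pics/c10.png',O)
E
```

```text
14.8 [0.48   0.1474 0.0985] [-0.3466  0.34   -0.0715  1.9769  0.0301  0.8223 -0.5567] [-0.0458 -0.8783 -4.4499] 0.22597973959357506
[[ 0.1219  0.9925  0.0024]
 [ 0.9925 -0.1219  0.003 ]
 [ 0.0033  0.002  -1.    ]]
grasp pt [0.48   0.1474 0.1175]
grip [0.4799 0.1473 0.1575] pred scene [287.955  188.5157 318.4597 226.5397] side [270.1156 211.8551 235.0724 181.1611]
```

View pics/c10.png

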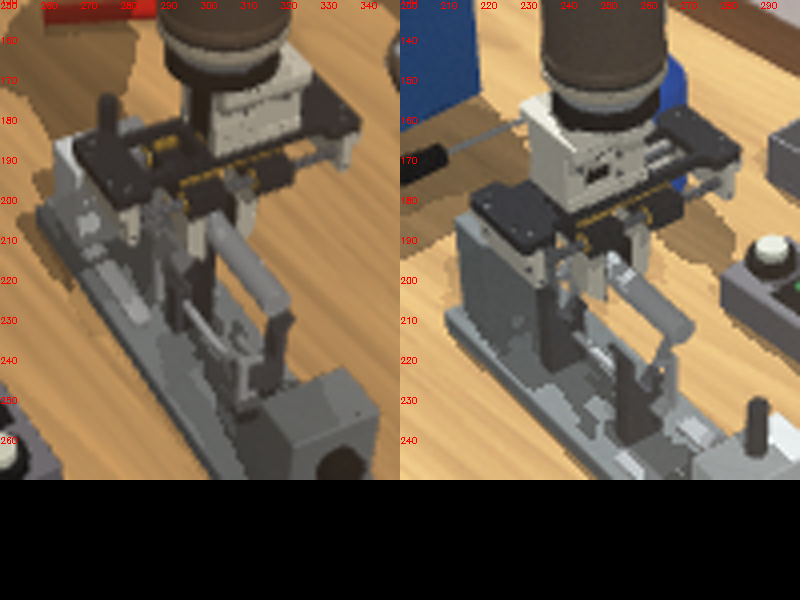

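The bar hangs level above the forks and between the anvils. Its +y end is at scene (319.5,226) against (318.5,226.5) predicted, and its −y end at side (271,212) against (270,212), which also confirms the corrected tool length. Lowering into the flare in stages while watching force.

step_arm(
  steps=[
    [0,0,-12,0,0,0],
    [0,0,-12,0,0,0],
    [0,0,-8,0,0,0],
    [0,0,-5,0,0,0],
    [0,0,-4,0,0,0],
    [0,0,-4,0,0,0],
    [0,0,0,0,0,0],
  ],
)

```text
clock: 15.48
position: [0.479, 0.1474, 0.0527]
ee_rot: [-2.352, -2.081, -0.005]
force: [-2.1, 0.7, -5.3]
width: 0.224
gripper_force: 60.0
```

step_arm(
  steps=[
    [0,0,-4,0,0,0],
    [0,0,-4,0,0,0],
    [0,0,-3,0,0,0],
    [0,0,0,0,0,0],
  ],
)

```text
clock: 15.82
position: [0.4785, 0.1474, 0.0413]
ee_rot: [-2.351, -2.081, -0.004]
force: [-3.5, 0.8, -4.6]
width: 0.228
gripper_force: 60.0
```

step_arm(
  steps=[
    [0,0,-4,0,0,0],
    [0,0,-4,0,0,0],
    [0,0,-3,0,0,0],
    [0,0,0,0,0,0],
  ],
)

```text
clock: 16.15
position: [0.4782, 0.147, 0.0298]
ee_rot: [-2.351, -2.081, -0.002]
force: [-4.2, 1.7, -7.4]
width: 0.234
gripper_force: 60.0
```

step_arm(
  steps=[
    [0,0,-3,0,0,0],
    [0,0,-3,0,0,0],
    [0,0,-2,0,0,0],
    [0,0,0,0,0,0],
  ],
)

```text
clock: 16.48
position: [0.4803, 0.1471, 0.0227]
ee_rot: [-2.354, -2.08, -0.007]
force: [-0.1, -0.6, -5.9]
width: 0.223
gripper_force: 60.0
```

The sideways jaw load vanished (−4.2 to −0.1 N), which suggests the jaw snapped over the bar. Pressing down gently until it seats.

step_arm(
  steps=[
    [0,0,-2,0,0,0],
    [0,0,0,0,0,0],
  ],
)

```text
clock: 16.65
position: [0.48, 0.1473, 0.022]
ee_rot: [-2.353, -2.081, -0.007]
force: [-4.1, -0.7, 8.0]
width: 0.228
gripper_force: 60.0
```

step_arm(
  steps=[
    [0,0,-2,0,0,0],
    [0,0,0,0,0,0],
  ],
)

```text
clock: 16.82
position: [0.4802, 0.1474, 0.0217]
ee_rot: [-2.353, -2.081, -0.009]
force: [-13.4, -3.6, 34.6]
width: 0.226
gripper_force: 60.0
```

Firm seat at bar axis z ≈ 0.081. Easing off, releasing and rising.

step_arm(
  steps=[
    [0,0,3,0,0,0],
    [0,0,0,0,0,0],
  ],
)

```text
clock: 16.98
position: [0.4807, 0.1475, 0.023]
ee_rot: [2.353, 2.081, 0.01]
force: [-0.1, -0.5, -5.3]
width: 0.224
gripper_force: 60.0
```

step_arm(
  steps=[
    [0,0,0,0,0,0],
    [0,0,0,0,0,0],
    [0,0,0,0,0,0],
    [0,0,0,0,0,0],
    [0,0,5,0,0,0],
    [0,0,8,0,0,0],
    [0,0,12,0,0,0],
    [0,0,20,0,0,0],
    [0,0,30,0,0,0],
    [0,0,35,0,0,0],
    [0,0,35,0,0,0],
    [0,0,30,0,0,0],
    [0,0,0,0,0,0],
  ],
  gripper=0.45,
)

```text
clock: 18.07
position: [0.4826, 0.1487, 0.2038]
ee_rot: [2.351, 2.08, 0.021]
force: [0.6, 0.5, -0.4]
width: 0.451
gripper_force: 0.0
```

```bash
python3 st.py
python3 - <<'E'
from bars import *
cs,cd,cw=[cams.get_calibration(n) for n in('scene','side','wrist')]
a=snap('scene','s12');d=snap('side','s13');w=snap('wrist','w9')
O=np.array([.481,.160,.08]);Y=np.array([.122,.9925,0]);E=[O-.102*Y,O+.078*Y]
for n,c,im in(('scene',cs,a),('side',cd,d),('wrist',cw,w)):
    p=proj(c,E);print(n,p.ravel())
    # compare bar-line brightness profile: before/after difference along the bar
o=cv2.imread('pics/scene0.png');q=cv2.imread('pics/side0.png')
for n,c,im,old in(('scene',cs,a,o),('side',cd,d,q)):
    m=(cv2.absdiff(im,old).max(2)>25).astype(np.uint8);p=proj(c,E);lo=p.min(0).astype(int)-12;hi=p.max(0).astype(int)+12
    for r,r2 in zip(m[lo[1]:hi[1],lo[0]:hi[0]],im[lo[1]:hi[1],lo[0]:hi[0]]): print(''.join('#' if v else '.' for v in r))
    print(lo,hi)
E
```

```text
18.0667 [0.4826 0.1487 0.2038] [-0.3451  0.2217 -0.07    1.8446  0.0155  1.0624 -0.5431] [ 0.5972  0.5216 -0.4012] 0.4508930774298363
[[ 0.122   0.9925  0.0116]
 [ 0.9925 -0.122   0.0071]
 [ 0.0085  0.0107 -0.9999]]
grasp pt [0.4824 0.1485 0.2228]
scene [287.6732 207.117  316.6501 245.3021]
side [270.1837 231.8438 236.3718 200.7563]
wrist [272.4279 269.6447 271.8782 113.3032]
#######..............................................
#######..............................................
####.##..............................................
.###..##.............................................
.###..##.............................................
.###...#.............................................
.####................................................
.####................................................
....##...............................................
.....#...............................................
.....................................................
.....................................................
.....................................................
...................
[... 5211 characters left out ...]
##.............###.............
........................######............................
.........................#####............................
..........................####............................
...........................###............................
............................##............................
.............................#............................
..........................................................
........................................................##
..........................................................
......................................................#...
....................................................#.....
[224 188] [282 243]
```

The difference maps show the bar lying in the seat, with its +y end at scene (317,243) against (317,245) predicted, and no jaw offset. Now I'll shut the gripper, go behind the tail post and come down beside it.

step_arm(
  steps=[
    [-4,-30,0,0,0,0],
    [-4,-30,0,0,0,0],
    [-4,-30,0,0,0,0],
    [-4,-30,0,0,0,0],
    [-4,-30,0,0,0,0],
    [-4,-30,0,0,0,0],
    [-4,-27,0,0,0,-0.01],
    [0,0,-30,0,0,0],
    [0,0,-30,0,0,0],
    [0,0,-20,0,0,0],
    [0,0,0,0,0,0],
  ],
  gripper=0.0,
  force=20,
)

```text
clock: 19.13
position: [0.4473, -0.0598, 0.1126]
ee_rot: [-2.359, -2.065, 0.005]
force: [-0.7, -0.3, 0.5]
width: 0.005
gripper_force: 0.0
```

```bash
python3 st.py
python3 - <<'E'
from h import *
from scipy.spatial.transform import Rotation as R
s=observe();M=R.from_rotvec(s['ee_rot']).as_matrix();O=np.array([.481,.16,0]);X=np.array([.9925,-.122,0]);Y=np.array([.122,.9925,0])
t=s['position']-.04*M[:,2];print('tip',t,'bench',(t-O)@X*1e3,(t-O)@Y*1e3,s['width'])
E
```

```text
19.1333 [ 0.4473 -0.0598  0.1126] [-0.0346  0.2474  0.0622  2.0737 -0.0247  0.8279 -0.0901] [-0.6975 -0.3129  0.4932] 0.005310676848031931
[[ 0.1322  0.9912 -0.0067]
 [ 0.9912 -0.1322  0.0031]
 [ 0.0022 -0.007  -1.    ]]
grasp pt [ 0.4474 -0.0599  0.1316]
tip [ 0.4475872  -0.05992074  0.152621  ] bench -6.331869896890902 -222.34770021518239 0.005310676848031931
```

step_arm(
  steps=[
    [6,-1,-10,0,0,0.01],
    [1,0,-14,0,0,0],
    [0,0,-14,0,0,0],
    [0,0,0,0,0,0],
  ],
)

```text
clock: 19.47
position: [0.458, -0.0606, 0.0776]
ee_rot: [-2.35, -2.081, -0.003]
force: [0.5, 0.2, 0.9]
width: 0.007
gripper_force: 0.0
```

step_arm(
  steps=[
    [0.5,4,0,0,0,0],
    [0.5,4,0,0,0,0],
    [0.5,4,0,0,0,0],
    [0.5,4,0,0,0,0],
    [0.5,4,0,0,0,0],
    [0.5,4,0,0,0,0],
    [0,0,0,0,0,0],
  ],
)

```text
clock: 20.05
position: [0.4619, -0.0358, 0.0793]
ee_rot: [-2.351, -2.082, -0.007]
force: [0.4, -0.3, 0.5]
width: 0.002
gripper_force: 0.0
```

step_arm(
  steps=[
    [0.3,4,0,0,0,0],
    [0.3,4,0,0,0,0],
    [0.3,4,0,0,0,0],
  ],
)

```text
clock: 20.3
position: [0.4626, -0.0246, 0.079]
ee_rot: [-2.353, -2.081, -0.006]
force: [1.5, -2.9, 0.5]
width: 0.005
gripper_force: 1.4
```

```bash
python3 st.py
python3 - <<'E'
from h import *
from scipy.spatial.transform import Rotation as R
cs,cd=cams.get_calibration('scene'),cams.get_calibration('side');a=snap('scene','s14');d=snap('side','s15')
O=np.array([.481,.16,0]);Y=np.array([.122,.9925,0])
s=observe();M=R.from_rotvec(s['ee_rot']).as_matrix();t=s['position']-.04*M[:,2]
print('bench xy tip',(t-O)@[.9925,-.122,0],(t-O)@Y)
for n,c,im in(('scene',cs,a),('side',cd,d)):
    p=proj(c,[O-.19*Y+[0,0,.151],O-.19*Y+[0,0,.128],t]);print(n,p.ravel())
    x,y=p[0].astype(int)-[22,18];ch=' .:-=+*#%@'
    for r in im[y:y+48,x:x+48]: print(''.join('~' if int(q[2])-int(q[0])>45 else ch[min(9,int(q.mean())//24)] for q in r))
    print(x,y)
E
```

```text
20.3 [ 0.4626 -0.0246  0.079 ] [-0.0965  0.3089  0.0454  2.0923 -0.0247  0.7381 -0.1577] [ 1.5273 -2.9342  0.4953] 0.005032928337018811
[[ 0.1224  0.9925  0.0025]
 [ 0.9925 -0.1224  0.0029]
 [ 0.0032  0.0021 -1.    ]]
grasp pt [ 0.4625 -0.0247  0.098 ]
bench xy tip 0.003721986799043519 -0.1847500280787324
scene [275.20161588 174.02810855 275.29357627 179.68333447 275.00223507
 183.12730148]
~-:::::.............-++++++++*+***+*+==-::::::.:
::::.......:::....:.-=+++++++*++++==-::..::::::.
:.......::~~~~...:::-=+*+++++++==-:::..::-~=---:
::..::~~~~~~~~.....:-=+++++==--::...::~~~~~~=---
:::~~~~~~~~:::.....:-+++==-:::...::~~~~~~~~~~=--
:::-~:~-:-:........::---::...::~~~~~~~~~~~~~~=--
::::--:-:-::.....:...:....::~~:~:::~~~~~~~=-----
:::::-:-::::.::........::~~:::::::::~~~=-------~
::::::::::::.......:::~~~~:::::::::::------=~~~~
::::::::........::~~~~~~:::::::::::::----~~~~~~~
::::::..........:~~~:::::.:~.::::::::~~~~~~~~~~~
:::::::..::~-....:::.:..:::~-:::....:~~~~~~~~~~~
::::::.:~~~~--...:...::::..:~....:.::~~~~~~~~~~~
:::....:~~~~~-:.:~.::......:~....:.:~~~~~~~~~~~~
:......:~~~~~--:---.
[... 3399 characters left out ...]
~~~~~~
-++++++*@@@@@@@@%#**************~~~~~~~~~~~~~~~~
-+++++++*@@@@@%#****************~~~~~~~~~~~~~~~~
-++++++++*@@%##*****************~~~~~~~~~~~~~~~~
-+++++++++*##*******************~~~~~~~~~~~~~~~~
-++++++++++*********************~~~~~~~~~~~~~~~~
+++++++++++*********************~~~~~~~~~~~~~~~~
=*+++++++++*********************~~~~~~~~~~~~~~~~
=++++++++++*********************~~~~~~~~~~~~~~~~
=++++++++++*********************~~~~~~~~~~~~~~~~
=++++++++++**********************~~~~~~~~~~~~~~~
=*+++++++++***********************~~~~~~~~~~~~~~
#*+++++++++********************+***~~~~~~~~~~~~~
+*+++++++++******************++++***~~~~~~~~~~~~
*=+++++++++*****************++++++***~~~~~~~~~~~
267 212
```

Contact at about 3 N, so the tailstock is sliding. Pushing on along bench +y, slower near the end.

step_arm(
  steps=[
    [0.5,4,0,0,0,0],
    [0.5,4,0,0,0,0],
    [0.5,4,0,0,0,0],
    [0.5,4,0,0,0,0],
    [0.5,4,0,0,0,0],
    [0.5,4,0,0,0,0],
  ],
)

```text
clock: 20.9
position: [0.4648, -0.0011, 0.0788]
ee_rot: [-2.353, -2.081, -0.004]
force: [-0.9, -7.2, 2.0]
width: 0.005
gripper_force: 3.5
```

step_arm(
  steps=[
    [0.3,2,0,0,0,0],
    [0.2,2,0,0,0,0],
    [0,0,0,0,0,0],
  ],
)

```text
clock: 21.15
position: [0.4653, 0.0031, 0.0788]
ee_rot: [-2.352, -2.081, -0.004]
force: [-1.3, -4.3, 0.6]
width: 0.007
gripper_force: 2.1
```

step_arm(
  steps=[
    [0.2,2,0,0,0,0],
    [0.2,2,0,0,0,0],
    [0,0,0,0,0,0],
  ],
)

```text
clock: 21.4
position: [0.4658, 0.007, 0.0788]
ee_rot: [-2.353, -2.081, -0.004]
force: [-0.8, -5.6, 0.6]
width: 0.006
gripper_force: 2.4
```

step_arm(
  steps=[
    [0.2,2,0,0,0,0],
    [0,0,0,0,0,0],
  ],
)

```text
clock: 21.57
position: [0.4658, 0.0072, 0.0788]
ee_rot: [2.355, 2.08, 0.002]
force: [-1.6, -11.1, 2.2]
width: 0.009
gripper_force: 5.8
```

step_arm(
  steps=[
    [0.2,2,0,0,0,0],
    [0,0,0,0,0,0],
  ],
)

```text
clock: 21.73
position: [0.4658, 0.0073, 0.0788]
ee_rot: [2.355, 2.077, -0.001]
force: [-2.1, -18.5, 4.7]
width: 0.007
gripper_force: 9.2
```

step_arm(
  steps=[
    [0.2,1.5,0,0,0,0],
    [0,0,0,0,0,0],
  ],
)

```text
clock: 21.9
position: [0.4657, 0.0073, 0.0788]
ee_rot: [2.356, 2.075, -0.003]
force: [-2.4, -22.9, 6.2]
width: 0.007
gripper_force: 11.7
```

The tailstock stopped hard at 23 N with the bar clamped. The tip at bench y −153.5 mm matches a joint value of 0.055. Backing off and lifting, then checking positions for the button press.

step_arm(
  steps=[
    [-0.6,-5.5,0,0,0,0],
    [-1,-8,0,0,0,0],
    [-1,-8,0,0,0,0],
    [0,0,20,0,0,0],
    [0,0,35,0,0,0],
    [0,0,35,0,0,0],
    [0,0,35,0,0,0],
    [0,0,0,0,0,0],
  ],
)

```text
clock: 22.57
position: [0.4678, -0.0081, 0.2102]
ee_rot: [2.349, 2.079, 0.019]
force: [1.3, 0.7, 0.1]
width: 0.004
gripper_force: 0.0
```

```bash
python3 st.py
python3 - <<'E'
from h import *
np.set_printoptions(precision=4,suppress=True)
cs,cd,cw=[cams.get_calibration(n) for n in('scene','side','wrist')];a=snap('scene','s16');d=snap('side','s17')
def blob(im,f,box):
    x,y,w,h=box;r=im[y:y+h,x:x+w].astype(int);p=np.argwhere(f(r))[:,::-1]+[x,y];return p
blue=lambda r:(r[...,0]>120)&(r[...,2]<60)
for n,c,im,bx in(('scene',cs,a,(255,285,35,60)),('side',cd,d,(250,130,26,55))):
    p=blob(im,blue,bx);print(n,'blue',p.min(0),p.max(0),p.mean(0))
    b=[p[:,0].mean(),p[:,1].max()];print('base ray z=0',onz(c,[b],0.0))
w=lambda r:r.min(2)>130
P={}
for n,c,im,bx in(('scene',cs,a,(240,254,20,18)),('side',cd,d,(285,186,16,12))):
    p=blob(im,w,bx);print(n,'btn',len(p),p.min(0),p.max(0),p.mean(0));P[n]=p
    k=proj(c,[[.674,.166,.055]]);x,y=k[0].astype(int)-[12,12];ch=' .:-=+*#%@'
    print(k,x,y)
    for r in im[y:y+24,x:x+26]: print(''.join('G' if q[1]>q[2]+30 else ch[min(9,int(q.mean())//24)] for q in r))
E
```

```text
22.5667 [ 0.4678 -0.0081  0.2102] [-0.1378  0.1494  0.0505  1.9202 -0.0129  1.06   -0.2035] [1.2732 0.6654 0.0796] 0.004068078610194652
[[ 0.1215  0.9925  0.0118]
 [ 0.9926 -0.1216  0.0048]
 [ 0.0062  0.0112 -0.9999]]
grasp pt [ 0.4676 -0.0082  0.2292]
scene blue [261 297] [286 342] [274.3713 313.3625]
base ray z=0 [[0.7291 0.3827 0.    ]]
side blue [254 138] [266 159] [260.5529 149.3125]
base ray z=0 [[ 0.7858  0.4417 -0.    ]]
scene btn 63 [245 258] [253 266] [249.0794 261.9524]
[[248.7246 262.6123]] 236 250
GGGGGG:.......:===+++++++*
GGGGGGG:.......:==++++++++
GGGGGGGG........-===++++++
GGGGGGGGG.......:====+++++
GGGGGGGGG:.......-====++++
GGGGGGGGGG:......:==-=++++
GGGGGGGGGGG....:-===--=+++
GGGGGGGGG.....:=====---=++
GGGGGGG...--###+---=----++
.GGGG... -#######=.-----=+
..:...:..*########..-----=
....:=-.:#########:.:-----
..:===:.:#########: .-----
:=====..:*#######*:..:----
=====:...=*#####*+:..:----
=====-...-++****+-...:----
======....=+****-... :----
======. . .::-::...  :---=
======:  ......  .  :--==-
=======.   ....    .-==---
-======-.         :==-----
:-=====--:.     :
[... 155 characters left out ...]
:::::::::-:::::::
:::.::::::::::::::-:::::::
::...:::::::::::::-:::::::
:::::-=-:::::::::::::::-++
=-.::--=::::::::::-::=GG++
++-:-----:::::::::#=###GGG
==-------:::::::-=GG####GG
---------:::::--+*GGGGG###
-----=-::::::-+++#GGGG#G##
---====-::-:=++=+**GGGG###
-+====++=++:=+++++=+*GGGG#
======+++++:=+++*G:-*+*GGG
=====++++++:=+++**::++**GG
+=====+++++:=+++++.:-+++**
++====*++++:=++++-.:-+++++
+=====*++++:=++++...-+++++
=++=+++++++:++++::.:-++++-
===++++++++:+++-...:--+-::
===++++++++:++=::.:---::-G
=--=+=++++=:++::::--::-GGG
#---==++++=:+=----::-GGGGG
*----==+++=-++--::::GGGGGG
*------=++++++=-::::-GGGGG
*-------==+++=::::::::GGGG<stdin>:16: RuntimeWarning: overflow encountered in scalar add
```

Scene view: the button's top disc is at (249,261). It triangulates to (0.674, 0.166, z≈0.06), and the bottle is well clear. Moving over it and down to about 25 mm above.

step_arm(
  steps=[
    [15,12,0,0,0,0],
    [29,25,0,0,0,0],
    [29,25,0,0,0,0],
    [29,25,0,0,0,0],
    [29,25,0,0,0,0],
    [29,25,0,0,0,0],
    [29,25,0,0,0,0],
    [17,12,0,0,0,0],
    [0,0,-30,0,0,0],
    [0,0,-35,0,0,0],
    [0,0,-35,0,0,0],
    [0,0,-30,0,0,0],
    [0,0,-20,0,0,0],
    [0,0,-10,0,0,0],
    [0,0,0,0,0,0],
  ],
)

```text
clock: 23.92
position: [0.6674, 0.1646, 0.0399]
ee_rot: [-2.35, -2.079, 0.004]
force: [0.1, -0.9, -0.0]
width: 0.003
gripper_force: 0.0
```

```bash
python3 st.py
python3 - <<'E'
from h import *
from scipy.spatial.transform import Rotation as R
c=cams.get_calibration('wrist');im=snap('wrist','w12');s=observe();M=R.from_rotvec(s['ee_rot']).as_matrix()
print(proj(c,[[.674,.166,.0605],s['position']-.04*M[:,2]]))
k=proj(c,[[.674,.166,.0605]]);x,y=k[0].astype(int)-[60,50];ch=' .:-=+*#%@'
g=cv2.resize(im[y:y+100,x:x+120],(60,33),interpolation=cv2.INTER_AREA).astype(int);print(x,y)
for r in g: print(''.join('G' if q[1]>q[2]+30 else '~' if q[2]-q[0]>45 else ch[min(9,q.sum()//72)] for q in r))
E
```

```text
23.9167 [0.6674 0.1646 0.0399] [-0.3236  0.6719  0.0092  1.5519 -0.0107  0.9216 -0.4319] [ 0.051  -0.9222 -0.0057] 0.0031726220933534213
[[ 0.1217  0.9926 -0.0044]
 [ 0.9926 -0.1217  0.0015]
 [ 0.001  -0.0046 -1.    ]]
grasp pt [0.6675 0.1646 0.0589]
[[285.60397747 245.73796832]
 [278.2258385  263.33990566]]
225 195
~~~~~~~~~===========------------------------------------=~~~
~~~~~~=------------------------------------------------===~~
~~~~~~------------------------------=======================~
~~~~~------------==========================================~
~~~~======================--::...::::-=====================~
~~~+===================-:..   ...... ..:--=================~
~~~====+=======+=====-:.  ............. ..:================~
~~~+====+===========:. ... ..  .     . .. .:-==============~
~~~~======+========:  ..  ........... .  . ..-=============~
~~~~=======+======:..... ..:--=+++=-::.. . ...-============~
~~~~=============-.......:=+***####**+=:. ....:============~
~~~~=====+=+++===:......-+**##%%%%%###*+-......-===========~
~~~~~======+=====......-+*##%%%%%%%%%%#*+-.....-==
[... 530 characters left out ...]
==========-:.:---------------
.....................:+=....+=..............................
.....................:+=....==..............................
.....................:+-....==..............................
.....................:+-....==..............................
.....................:=:....--..............................
.....................:~:....:~:.............................
.....................~~:    :~:.............................
.....................~~:   .~~:.............................
.....................~~::::::~..............................
.....................~~----::~:.............................
.................:..:~~-----:~:.:::.::::.:..........:.......
```

The button disc centre is at wrist (288,243), against (286,246) predicted. Shifting 8 mm in x and pressing in small steps.

step_arm(
  steps=[
    [4,1,0,0,0,0],
    [4,1,0,0,0,0],
    [0,0,-6,0,0,0],
    [0,0,-6,0,0,0],
    [0,0,0,0,0,0],
  ],
)

```text
clock: 24.38
position: [0.6776, 0.1671, 0.0309]
ee_rot: [-2.352, -2.081, -0.004]
force: [-0.4, -0.4, -0.2]
width: 0.004
gripper_force: 0.0
```

step_arm(
  steps=[
    [0,0,-3,0,0,0],
    [0,0,-3,0,0,0],
    [0,0,0,0,0,0],
  ],
)

```text
clock: 24.63
position: [0.6777, 0.1672, 0.0253]
ee_rot: [-2.352, -2.081, -0.004]
force: [-0.1, -0.4, -0.8]
width: 0.006
gripper_force: 0.0
```

step_arm(
  steps=[
    [0,0,-2,0,0,0],
    [0,0,-2,0,0,0],
    [0,0,0,0,0,0],
  ],
)

```text
clock: 24.88
position: [0.6783, 0.1673, 0.0219]
ee_rot: [-2.352, -2.081, -0.006]
force: [-0.5, 0.6, 2.3]
width: 0.007
gripper_force: 1.3
```

Contact at 2.3 N. Continuing to the bottom stop.

step_arm(
  steps=[
    [0,0,-2,0,0,0],
    [0,0,-2,0,0,0],
    [0,0,0,0,0,0],
  ],
)

```text
clock: 25.13
position: [0.6784, 0.1674, 0.0181]
ee_rot: [-2.352, -2.081, -0.007]
force: [-0.9, -1.3, 4.4]
width: 0.006
gripper_force: 2.4
```

step_arm(
  steps=[
    [0,0,-2,0,0,0],
    [0,0,0,0,0,0],
  ],
)

```text
clock: 25.3
position: [0.6786, 0.1674, 0.0177]
ee_rot: [-2.353, -2.081, -0.007]
force: [-3.6, -2.0, 15.2]
width: 0.004
gripper_force: 7.4
```

step_arm(
  steps=[
    [0,0,-1,0,0,0],
    [0,0,0,0,0,0],
  ],
)

```text
clock: 25.47
position: [0.6786, 0.1674, 0.0176]
ee_rot: [-2.353, -2.081, -0.008]
force: [-8.3, -1.2, 22.3]
width: 0.005
gripper_force: 11.0
```

Hard stop at 22 N after about 6 mm of travel, so the button is fully down. Letting go, rising clear, and checking the bar and tailstock by measurement.

step_arm(
  steps=[
    [0,0,8,0,0,0],
    [0,0,20,0,0,0],
    [0,0,35,0,0,0],
    [0,0,35,0,0,0],
    [0,0,35,0,0,0],
    [0,0,35,0,0,0],
    [20,0,0,0,0,0],
    [0,0,0,0,0,0],
    [0,0,0,0,0,0],
  ],
)

```text
clock: 26.22
position: [0.6986, 0.1671, 0.1829]
ee_rot: [-2.353, -2.081, -0.006]
force: [0.2, -0.6, -1.0]
width: 0.002
gripper_force: 0.0
```

```bash
python3 st.py|head -1
python3 - <<'E'
from bars import *
cs,cd=cams.get_calibration('scene'),cams.get_calibration('side');a=snap('scene','s20');d=snap('side','s21')
O=np.array([.481,.16,0]);Y=np.array([.122,.9925,0])
for n,c,im in(('scene',cs,a),('side',cd,d)):
    p=proj(c,[O-.135*Y+[0,0,.151],O-.19*Y+[0,0,.151],O-.09*Y+[0,0,.08],O+.09*Y+[0,0,.08]]);print(n,p.round(1).tolist())
    x,y=p[0].astype(int)-[8,8];r=im[y:y+14,x-4:x+16];ch=' .:-=+*#%@'
    for q in r: print(''.join(ch[min(9,int(v.astype(int).sum())//72)] for v in q))
    print(x-4,y)
bars(d,(332,245,95,110))
E
```

```text
26.2167 [0.6986 0.1671 0.1829] [-0.3224  0.593   0.0251  1.3188 -0.0172  1.2267 -0.4185] [ 0.2403 -0.5582 -0.9595] 0.002397768297505544
scene [[283.0, 183.8], [275.2, 174.0], [289.4, 209.4], [318.8, 248.1]]
+++++++++++++++++++*
++++++++++++++++++++
++++++++++++++++++++
=+++++++++++++++++++
:=++++++++++++++++++
:-++++++++++++++++++
::=+++++++++++++++++
:::=+++++++++===++++
::::=+++++++=---=+++
::-::+++++++-----+++
:::::-+++++=::--:+++
::::::=+++++:::::+++
:-:::::=++++:::::+++
:-:::::-++++:::::++*
270 175
side [[277.3, 220.1], [289.5, 230.8], [267.8, 229.6], [234.3, 198.8]]
##*#################
#*++*###############
#+++*###############
*+++################
+++*################
+++#################
++##################
+=#**######+==+#####
+===+#####=---=+####
====*#####-----+####
#===*#####::--:=####
*===*#####:::::=%@##
#===*#####:::::+@@@%
##*=*#####:::::*@@@@
265 212
[360.8365 313.7654 407.7463 281.0708] [ 7.5 57.2]
[372.8503 333.7845 414.9784 304.5289] [ 8.  51.3]
```

The post top is at scene (284,184) and side (277,221), against (283,184) and (277,220) predicted for a joint value of 0.055. The short bars are in place and the arm is clear. Handing in.

```bash
python3 -c "
from cell import job
print(job.sign_off())"
```

```text
the job is handed in; nothing more can be done
None
```

I handed the job in at about 26 s: the longest bar is seated with the jaw closed over it, the tailstock is at about 0.055 m, and the zero button went to its stop and was released. Jaw closure and button return were read from force and images, not from joint values, and sign-off returned no verdict.

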